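Press the lid home on a food tin

TASK

Close the open tin in the bench press: push the carriage that holds it fully in under the ram, to its stop, then turn the handwheel clockwise (seen from above) by its knob until it grows stiff as the lid bites and then gives way. Stop just past that stiff spot, with the lid level with the tin's rim, and let go: driving it much farther crushes the tin. Leave the cans, the tumbler and the carton alone.

Things in the scene. Friction and masses are not known exactly. Their poses are not given: they have to be found in the camera images.
- press: Grey C-frame bench lidding press, fixed to the table. Origin: on the table surface, under the vertical ram axis. Its base plate is 200 (own x) by 300 mm (own y from -130 to +170), 16 mm high; a column stands at own y -125 to -75 and carries a head 85 mm wide (own x), own y -125 to +45, 165 to 213 mm high. The throat is open towards own +y, where the carriage sticks out. Own z is up.
- carriage_post (a point): Middle of the grip of the upright black round post on the carriage's arm: 22 mm in diameter, 50 mm tall (28 to 78 mm above the table; this point is 60 mm above the table). It lies 185 mm from the tin's axis, on the press's own +y side. The whole carriage moves straight along the press's own -y to go in.
- carriage (a joint): Travel of the carriage (aluminium, with the tin nested on it) into the press, in m: 0 fully out, 0.080 against its stop with the tin centred under the ram. It stays where it is left; about 3 N of friction.
- knob_mid (a point): Middle of the grip of the upright black knob on the handwheel's rim: 28 mm in diameter, 45 mm tall (261 to 306 mm above the table; this point is 285 mm above the table). It spins freely on its own pin. It goes round the wheel axis on a circle of 90 mm radius; the steel rim and spokes below it reach up to 252 mm above the table.
- wheel_axis (a point): Point on the vertical axis of the handwheel (202 mm in diameter) and ram, 285 mm above the table. Clockwise seen from above, the first 0.05 to 0.85 rad (different each time) are slack, about 1 N at the knob, and move nothing else; from there the wheel lowers the ram by 8 mm per rad: about 6 N at the knob while turning (less felt at rest), 10 N at the stiff spot, 2 N just past it. It stays where it is left.
- ram (a joint): How far the ram, with the steel lid (74 mm in diameter, 8 mm thick) held on its underside, has come down, in m; starts at 0. The lid's top is level with the tin's rim at 0.0168. Resistance is greatest at about 0.0125, back to ordinary at 0.016, least at about 0.0195. Beyond 0.022 the tin is crushed.
- lid_top (a point): Centre of the lid's top face, on the ram axis (136.8 mm above the table with the ram fully up).
- tin_rim (a point): Centre of the mouth of the open tin (84 mm in diameter, 90 mm tall), 120 mm above the table; rides with the carriage.
- can_a: Bystander: food can, 74 mm in diameter, 110 mm tall, standing; origin at the centre of its underside.
- can_b: Bystander: another food can, 74 mm in diameter, 110 mm tall, standing; origin at the centre of its underside.
- tumbler: Bystander: drinks tumbler, 88 mm in diameter, 156 mm tall, standing; origin at the centre of its underside.
- carton: Bystander: flat cardboard carton, 60 x 160 x 45 mm; origin at the centre of its underside.

How it is judged:
By the outcome, as a careful person would: the job done as asked, in the order asked, and still so for the second after the job is handed in, with the robot touching nothing.
It also fails if it takes over 72 s, if anything falls off the work surface, if the arm or the gripper's body presses on something with over 40 N, if the wrist force passes 120 N, or if a joint passes its speed limit or range.

ROBOT

A 6-joint arm with a two-finger parallel gripper is mounted at the origin on the work surface. World frame = base frame: x ahead of the robot, y to its left, z up, the work surface at z = 0. Lengths are in m, angles in rad, forces in N, time in s.
With the tool pointing down it reaches from about 0.35 to 0.8 m from the base axis. Payload 7.3 kg.
Tool frame: the origin (TCP) lies midway between the tips of the shut fingers; the grasp point (between the pads) lies 19 mm behind it; z points along the fingers, y is the direction in which the jaws open and shut (so a half turn about z gives the same grasp; the last joint's range is limited). The gripper opens to 85 mm and grips with 20 to 120 N. Pads are 22 mm wide; open, the fingers measure 114 mm over their backs; the gripper's body (76 mm by 85 mm) begins 54 mm behind the grasp point. The pads swing forward as they close: fully open they stand 13 mm farther back than shut.
Start: joints at [1.029, 0.342, 1.524, -0, 1.275, -0.146], TCP at [0.202, 0.484, 0.231] pointing down, gripper open.
Joint ranges: [-2.53, 2.53], [-0.77, 2.02], [0.04, 2.7], [-1, 4.14], [0.28, 2.66], [-3.11, 3.11]. Speed limits (rad/s): [2.57, 2.57, 3.14, 3.14, 3.14, 3.14].

INTERFACE

Orientations are given as [roll, pitch, yaw] about the fixed x, y, z axes, in that order (R = Rz(yaw) Ry(pitch) Rx(roll)).
In Python, from bench import robot, read_camera gives the robot as it stands.
- The arm moves only by the tool send_rows, never from a script. Its argument "increments" is a list of rows, each a list of 6 numbers: the shift along the tool's x, y, z in cm, then the turn, a rotation vector about the tool's x, y, z in degrees. A call has 1 to 8 rows; each row shifts and turns the commanded pose from where the row before left it, along the tool's axes as they then stand; what a row does not reach is not made up. A row lasts 1/10 s, in which the tool goes at most 50 mm and 8.59 degrees, less where a joint would pass 70% of its speed; a pose out of reach is approached as far as the arm can. A call is refused whole if a number of a shift passes 5 or a number of a turn 8.59, either way. A call with a gripper value outside its range is refused whole. "gripper" is the opening in per cent of the stroke, from 0 (shut) to 100 (fully open), set as the call begins (left out, the last holds). The fingers move at their own pace and stop on an object; "grip_force" is the grip in N (left out, the last holds). Time passes only in rows, so rows that do not move let the fingers close. It gives the time, the measured TCP pose, the force and the opening at its end, in the units of the state.
- robot.observe(): the state, without advancing time (a new reading comes with each control period).
- read_camera(name): name is "side" or "top"; returns a dict with "frame" (384x512x3 uint8, red, green, blue), "depth" (384x512 float32, m along the optical axis (not along the pixel's ray), 0 where there is no reading), "fx", "fy", "cx", "cy" (pixels), "view" (4x4, takes a point from world to camera coordinates). Camera axes: x right, y down, z forward; pixel columns grow to the right and rows downward; lengths in m; the calibration is good to about 2 mm. A picture is of the moment at which its call begins.
- robot.job_done(): hands the job in, once; it reports no verdict.
The state is a dict: "time": time; "joint_pos": joint angles; "qvel": joint speeds; "joint_efforts": joint torques, N m; "position": TCP position; "orientation": TCP orientation; "ft_force": force on the tool from outside, world axes, zero at the start; "wrist_torque": the same for the moment, N m; "finger_gap": finger opening in m.
Only numpy, scipy, OpenCV 4.12 (cv2) and the standard library are available. Lean on these libraries where they do the work, as an engineer would, in place of code of your own. Each camera call takes 0.05 s, during which the arm holds its last target. There are 200 camera calls.

## Working session

There is one attempt and no reset: what is moved stays moved. The work goes in short steps, Python scripts to look and compute and a tool call to move; the robot and the scene stay as the last step left them, time stands still between calls to the robot, and variables do not carry over. Pictures are saved under pics/ and viewed, about 8 in all and at most 12, crops included, and the job is handed in when it is done.

Besides the shell and the picture viewer there is one more tool, called after "Request:" as name(argument=value, ...), one argument or row to a line, values as JSON. send_rows: Moves the arm, as the interface text tells. Its arguments: {"type":"object","properties":{"increments":{"type":"array"},"gripper":{"type":"number"},"grip_force":{"type":"number"}},"required":["increments"]}

```bash
mkdir -p pics; ls
python3 - <<'E'
from bench import robot, read_camera
import cv2, numpy as np
print(robot.observe())
for n in ("top","side"):
    c=read_camera(n); cv2.imwrite(f"pics/{n}0.png",c["frame"][:,:,::-1]); np.savez(f"pics/{n}0.npz",**c)
    print(n,c["fx"],c["cx"],c["cy"],np.round(c["view"],3).tolist())
E
```

```text
pics
{'time': 0.0, 'joint_pos': array([ 1.02902369e+00,  3.42732424e-01,  1.52500774e+00, -9.06736984e-06,
        1.27538792e+00, -1.45993446e-01]), 'qvel': array([-0.00084182, -0.00122022,  0.00018651, -0.00144936,  0.00239655,
        0.00082904]), 'joint_efforts': array([-8.28696066e-04, -4.33685696e+01, -2.46021312e+01, -1.22459824e-04,
        7.70345447e-03,  7.02110157e-06]), 'position': array([0.20217567, 0.48408392, 0.23062416]), 'orientation': array([-3.14007229e+00, -2.14789273e-04,  2.74581595e+00]), 'ft_force': array([-0.58734699, -0.01141704, -0.00156252]), 'wrist_torque': array([-0.03541984,  0.0085909 ,  0.02998473]), 'finger_gap': 0.08552213508863185}
top 467.61858338541566 258.11719748681776 194.62777000862602 [[-0.001, -1.0, -0.024, -0.01], [-0.999, 0.002, -0.036, 0.5], [0.036, 0.024, -0.999, 1.424], [0.0, 0.0, 0.0, 1.0]]
side 399.43565901994464 251.37746804885805 194.80416947918485 [[0.764, -0.645, -0.015, -0.403], [-0.422, -0.482, -0.768, 0.327], [0.488, 0.593, -0.641, 1.091], [0.0, 0.0, 0.0, 1.0]]
```

View pics/top0.png

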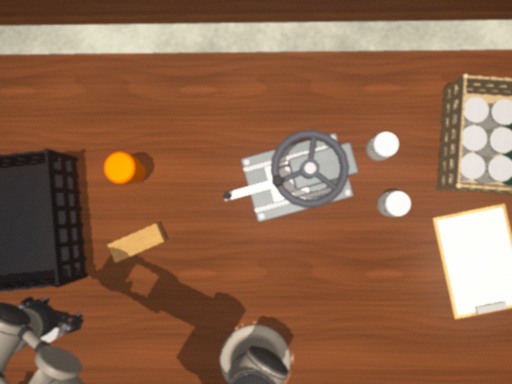

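View pics/side0.png

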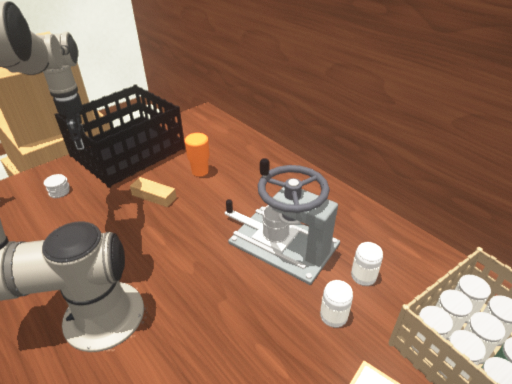

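Top view: handwheel centre about (311,169), carriage post about (227,196), pointing to image left (+y). The side view shows the knob at about (264,167) and the post at (229,206). I'll measure with depth.

```bash
cat > h.py <<'E'
import numpy as np, cv2
from bench import robot, read_camera
def cloud(c):
    d=c["depth"]; v,u=np.mgrid[:d.shape[0],:d.shape[1]]
    P=np.stack([(u-c["cx"])/c["fx"]*d,(v-c["cy"])/c["fy"]*d,d],-1)
    V=c["view"]; W=(P-V[:3,3])@V[:3,:3]; W[d<=0]=np.nan
    return W
def pix(c,p):
    q=c["view"][:3,:3]@p+c["view"][:3,3]; return c["fx"]*q[0]/q[2]+c["cx"],c["fy"]*q[1]/q[2]+c["cy"]
E
python3 - <<'E'
from h import *
for n in("top","side"):
    c=dict(np.load(f"pics/{n}0.npz")); W=cloud(c); f=c["frame"].astype(int); v,u=np.mgrid[:384,:512]
    z=W[...,2]; dark=f.max(-1)<75
    box=(u>215)&(u<365)&(v>120)&(v<230) if n=="top" else (u>215)&(u<345)&(v>150)&(v<280)
    for nm,m in [("knob",box&(z>.264)&(z<.32)),("rim",box&(z>.235)&(z<.256)),("post",box&dark&(z>.028)&(z<.09)),
                 ("head",box&(z>.205)&(z<.218)),("plate",box&(z>.010)&(z<.022))]:
        p=W[m]; print(n,nm,len(p),p.mean(0).round(4) if len(p) else"",p.min(0).round(4) if len(p) else"",p.max(0).round(4) if len(p) else "")
        if nm=="rim" and len(p)>20:
            A=np.c_[2*p[:,:2],np.ones(len(p))]; s=np.linalg.lstsq(A,(p[:,:2]**2).sum(1),rcond=None)[0]; print(" circ",s[:2],np.sqrt(s[2]+s[0]**2+s[1]**2))
            print(" minEncl",cv2.minEnclosingCircle(p[:,:2].astype(np.float32)))
        if nm in("knob","post") and len(p): print(p[:25].round(3).tolist(), cv2.minEnclosingCircle(p[:,:2].astype(np.float32)))
        if nm=="plate": print(cv2.minAreaRect(p[:,:2].astype(np.float32)))
E
```

```text
top knob 114 [ 0.5251 -0.0679  0.3007] [ 0.5107 -0.147   0.264 ] [ 0.567  -0.0512  0.3118]
[[0.567, -0.144, 0.266], [0.562, -0.147, 0.264], [0.56, -0.139, 0.264], [0.554, -0.137, 0.266], [0.552, -0.144, 0.266], [0.537, -0.061, 0.299], [0.536, -0.063, 0.305], [0.537, -0.066, 0.301], [0.537, -0.068, 0.296], [0.537, -0.071, 0.296], [0.535, -0.056, 0.298], [0.534, -0.058, 0.302], [0.534, -0.061, 0.303], [0.534, -0.063, 0.305], [0.534, -0.066, 0.309], [0.534, -0.068, 0.304], [0.534, -0.071, 0.3], [0.534, -0.073, 0.302], [0.532, -0.054, 0.3], [0.532, -0.056, 0.302], [0.532, -0.058, 0.304], [0.532, -0.061, 0.304], [0.532, -0.063, 0.306], [0.532, -0.066, 0.304], [0.532, -0.068, 0.304]] ((0.540833055973053, -0.09956122189760208), 0.05212518572807312)
top rim 2252 [ 0.5592 -0.151   0.2491] [ 0.4592 -0.2493  0.2361] [ 0.657  -0.0489  0.256 ]
 circ [ 0.55826687 -0.14765894] 0.08168315554570321
 minEncl ((0.5584668517112732, -0.14845004677772522), 0.10115349292755127)
top post 0   
top head 1301 [ 0.569  -0.1866  0.2124] [ 0.5094 -0.2751  0.2053] [ 0.6311 -0.0965  0.2178]
top plate 2122 [ 0.5394 
[... 1451 characters left out ...]
1], [0.486, 0.075, 0.076], [0.49, 0.074, 0.075], [0.492, 0.072, 0.074], [0.497, 0.074, 0.071], [0.5, 0.072, 0.07], [0.486, 0.081, 0.068], [0.487, 0.077, 0.07], [0.489, 0.074, 0.07], [0.494, 0.075, 0.067], [0.496, 0.073, 0.068], [0.498, 0.069, 0.069], [0.488, 0.079, 0.064], [0.489, 0.074, 0.067], [0.491, 0.071, 0.068], [0.494, 0.069, 0.067]] ((0.49249568581581116, 0.0752139538526535), 0.008761378936469555)
side head 715 [ 0.568  -0.205   0.2114] [ 0.5111 -0.2775  0.205 ] [ 0.6285 -0.1016  0.2174]
side plate 2114 [ 0.5232 -0.1528  0.0157] [ 0.418  -0.2934  0.01  ] [0.6894 0.0784 0.022 ]
((0.5433614253997803, -0.09765821695327759), (0.20257936418056488, 0.36834850907325745), 16.196218490600586)
```

Run:
```python
from h import *
from scipy.optimize import least_squares
for n in("top","side"):
    c=dict(np.load(f"pics/{n}0.npz")); W=cloud(c); z=W[...,2]
    def near(x,y,r,a,b): return W[(np.hypot(W[...,0]-x,W[...,1]-y)<r)&(z>a)&(z<b)]
    p=near(.495,.078,.03,.045,.09); print(n,"post",len(p),cv2.minEnclosingCircle(p[:,:2].astype(np.float32)))
    s=least_squares(lambda q:np.hypot(p[:,0]-q[0],p[:,1]-q[1])-.011,[.495,.078],loss="soft_l1",f_scale=.002); print(s.x)
    t=p[p[:,2]>.073]; print("top face",len(t),t.mean(0),t.min(0),t.max(0))
    k=near(.524,.067,.03,.2,.3); 
    p=near(.524,-.067,.025,.265,.301)
    s=least_squares(lambda q:np.hypot(p[:,0]-q[0],p[:,1]-q[1])-.014,[.524,-.0675],loss="soft_l1",f_scale=.002); print("knob",len(p),s.x)
    p=near(.54,-.10,.09,.1,.125); print("tin",len(p),cv2.minEnclosingCircle(p[:,:2].astype(np.float32)) if len(p) else "")
o=robot.observe(); 
print("pix post", [pix(dict(np.load("pics/top0.npz")),np.array([.495,.078,.078]))])
```

```text
top post 48 ((0.49604082107543945, 0.08063236624002457), 0.010993205942213535)
[0.49603416 0.08137785]
top face 39 [0.49582432 0.08052122 0.07711806] [0.48726436 0.07054023 0.07375228] [0.5049366  0.09111633 0.08130486]
knob 27 [ 0.52430001 -0.06478147]
tin 24 ((0.5450667142868042, -0.09868557751178741), 0.041558802127838135)
side post 68 ((0.4977913498878479, 0.08050888031721115), 0.014035251922905445)
[0.49792229 0.08251391]
top face 25 [0.49624025 0.08014902 0.07642345] [0.48645739 0.07087449 0.07332956] [0.50720098 0.09413402 0.0796824 ]
knob 100 [ 0.52626243 -0.06402467]
tin 149 ((0.5531892776489258, -0.11863972991704941), 0.06332390010356903)
pix post [(np.float64(227.37102238072197), np.float64(195.37290801604075))]
```

```bash
cat >> h.py <<'E'
from scipy.spatial.transform import Rotation as R
def plan(p1,dz=0,n=8):
    """rows (cm, deg in tool axes) to reach world p1 while turning dz deg about tool z"""
    o=robot.observe(); r=R.from_euler("xyz",o["orientation"]); d=(np.array(p1)-o["position"])/n
    for i in range(n):
        print((r.inv().apply(d)*100).round(2).tolist()); r=r*R.from_rotvec([0,0,dz/n],degrees=True)
    print("dist/row",np.linalg.norm(d),o["position"].round(4),o["orientation"].round(3))
E
python3 -c "
from h import *
plan([.496,.081,.20],-38,14)"
```

```text
[-3.05, -1.85, 0.22]
[-2.96, -1.99, 0.22]
[-2.86, -2.13, 0.22]
[-2.75, -2.26, 0.22]
[-2.64, -2.39, 0.22]
[-2.53, -2.51, 0.22]
[-2.41, -2.63, 0.22]
[-2.28, -2.74, 0.22]
[-2.15, -2.84, 0.22]
[-2.01, -2.94, 0.22]
[-1.87, -3.03, 0.22]
[-1.72, -3.12, 0.22]
[-1.57, -3.2, 0.22]
[-1.42, -3.27, 0.22]
dist/row 0.0356967359720898 [0.2022 0.4841 0.2307] [-3.14  -0.     2.746]
```

Request:
send_rows(
  increments=[
    [-3.05,-1.85,0.2,0,0,-2.7],
    [-2.95,-2.0,0.2,0,0,-2.7],
    [-2.85,-2.15,0.2,0,0,-2.7],
    [-2.75,-2.25,0.2,0,0,-2.7],
    [-2.65,-2.4,0.2,0,0,-2.7],
    [-2.55,-2.5,0.2,0,0,-2.7],
    [-2.4,-2.65,0.2,0,0,-2.7],
    [-2.3,-2.75,0.2,0,0,-2.7],
  ],
  gripper=100,
  grip_force=40,
)

```text
time: 0.9
position: [0.3707, 0.252, 0.215]
orientation: [-3.141, -0.0, 3.125]
ft_force: [0.5, -0.3, -0.4]
finger_gap: 0.0859
```

Request:
send_rows(
  increments=[
    [-2.15,-2.85,0.2,0,0,-2.7],
    [-2.0,-2.95,0.2,0,0,-2.7],
    [-1.85,-3.05,0.2,0,0,-2.7],
    [-1.7,-3.1,0.2,0,0,-2.7],
    [-1.55,-3.2,0.2,0,0,-2.7],
    [-1.4,-3.25,0.2,0,0,-2.7],
    [0,0,0,0,0,0],
    [0,0,0,0,0,0],
  ],
)

```text
time: 1.7
position: [0.4945, 0.0798, 0.2027]
orientation: [3.141, -0.001, -2.88]
ft_force: [-0.5, -0.3, 0.6]
finger_gap: 0.0854
```

```bash
python3 -c "
from h import *
plan([.496,.081,.045],0,5)"
```

```text
[-0.04, 0.01, 3.15]
[-0.04, 0.01, 3.15]
[-0.04, 0.01, 3.15]
[-0.04, 0.01, 3.15]
[-0.04, 0.01, 3.15]
dist/row 0.03154704429792296 [0.4945 0.0798 0.2027] [ 3.141e+00 -1.000e-03 -2.880e+00]
```

Request:
send_rows(
  increments=[
    [-0.05,0,3.5,0,0,0],
    [-0.05,0,3.5,0,0,0],
    [-0.05,0,3.5,0,0,0],
    [0,0,3.0,0,0,0],
    [0,0,2.4,0,0,0],
    [0,0,0,0,0,0],
  ],
)

```text
time: 2.3
position: [0.4933, 0.0817, 0.0418]
orientation: [3.14, -0.006, -2.877]
ft_force: [0.5, 0.2, -0.3]
finger_gap: 0.0856
```

Request:
send_rows(
  increments=[
    [0,0,0,0,0,0],
    [0,0,0,0,0,0],
    [0,0,0,0,0,0],
    [0,0,0,0,0,0],
    [0,0,0,0,0,0],
    [0,0,0,0,0,0],
  ],
  gripper=0,
  grip_force=40,
)

```text
time: 2.9
position: [0.4967, 0.0807, 0.0453]
orientation: [-3.141, 0.002, -2.878]
ft_force: [-0.7, 0.5, 6.1]
finger_gap: 0.0208
```

Request:
send_rows(
  increments=[
    [0,-1,0,0,0,0],
    [0,-1,0,0,0,0],
    [0,-1,0,0,0,0],
    [0,-1,0,0,0,0],
    [0,-0.6,0,0,0,0],
    [0,0,0,0,0,0],
  ],
)

```text
time: 3.5
position: [0.5091, 0.0354, 0.0453]
orientation: [-3.141, 0.002, -2.878]
ft_force: [-0.8, -3.4, 5.6]
finger_gap: 0.0208
```

Request:
send_rows(
  increments=[
    [0,-0.3,0,0,0,0],
    [0,-0.3,0,0,0,0],
    [0,0,0,0,0,0],
  ],
)

```text
time: 3.8
position: [0.5104, 0.0306, 0.0453]
orientation: [3.141, 0.002, -2.878]
ft_force: [-0.4, 1.1, 5.2]
finger_gap: 0.0208
```

Request:
send_rows(
  increments=[
    [0,-0.2,0,0,0,0],
    [0,-0.2,0,0,0,0],
    [0,0,0,0,0,0],
  ],
)

```text
time: 4.1
position: [0.5103, 0.0305, 0.0453]
orientation: [3.136, 0.001, -2.879]
ft_force: [-2.1, 22.5, 9.1]
finger_gap: 0.021
```

Request:
send_rows(
  increments=[
    [0,-0.2,0,0,0,0],
    [0,0,0,0,0,0],
  ],
)

```text
time: 4.3
position: [0.5103, 0.0304, 0.0453]
orientation: [3.133, 0.001, -2.879]
ft_force: [-3.4, 32.2, 10.1]
finger_gap: 0.0211
```

Request:
send_rows(
  increments=[
    [0,0.5,0,0,0,0],
    [0,0,0,0,0,0],
  ],
)

```text
time: 4.5
position: [0.5104, 0.0306, 0.0453]
orientation: [3.141, 0.002, -2.877]
ft_force: [-1.3, 6.1, 6.4]
finger_gap: 0.0203
```

Request:
send_rows(
  increments=[
    [0,0,0,0,0,0],
    [0,0,0,0,0,0],
    [0,0,0,0,0,0],
    [0,0,0,0,0,0],
    [0,0,0,0,0,0],
  ],
  gripper=100,
)

```text
time: 5.0
position: [0.5101, 0.0292, 0.0442]
orientation: [3.141, -0.0, -2.878]
ft_force: [0.1, 0.7, -0.9]
finger_gap: 0.0854
```

Request:
send_rows(
  increments=[
    [0,0,-2,0,0,0],
    [0,0,-4,0,0,0],
    [0,0,-4.5,0,0,0],
    [0,0,-4.5,0,0,0],
    [0,0,-4.5,0,0,0],
    [0,0,-4.5,0,0,0],
    [0,0,-4,0,0,0],
    [0,0,0,0,0,0],
  ],
)

```text
time: 5.8
position: [0.512, 0.0292, 0.3302]
orientation: [-3.138, 0.011, -2.878]
ft_force: [0.3, -0.1, -0.5]
finger_gap: 0.0857
```

Run:
```python
from h import *
c=read_camera("side"); cv2.imwrite("pics/side1.png",cv2.resize(c["frame"][120:300,180:400,::-1],None,fx=3,fy=3))
W=cloud(c); z=W[...,2]
for nm,x,y,zz,h,r in(("post",.510,.030,.078,.05,.011),("knob",.525,-.066,.306,.045,.014)):
    p=W[(np.hypot(W[...,0]-x,W[...,1]-y)<.025)&(z>zz-h*.85)&(z<zz-.004)]
    if len(p)>5: print(nm,len(p),cv2.minEnclosingCircle(p[:,:2].astype(np.float32)),least_squares(lambda q:np.hypot(p[:,0]-q[0],p[:,1]-q[1])-r,[x,y],loss="soft_l1",f_scale=.002).x if 0 else "")
plan([.525,-.066,.34],0,4)
```

```text
post 54 ((0.5073531866073608, 0.028253979980945587), 0.011111992411315441) 
knob 100 ((0.5241245627403259, -0.06726118177175522), 0.014476393349468708) 
[0.28, -2.39, -0.32]
[0.28, -2.39, -0.32]
[0.28, -2.39, -0.32]
[0.28, -2.39, -0.32]
dist/row 0.024284960603746603 [0.511  0.0292 0.327 ] [-3.14   0.006 -2.878]
```

View pics/side1.png

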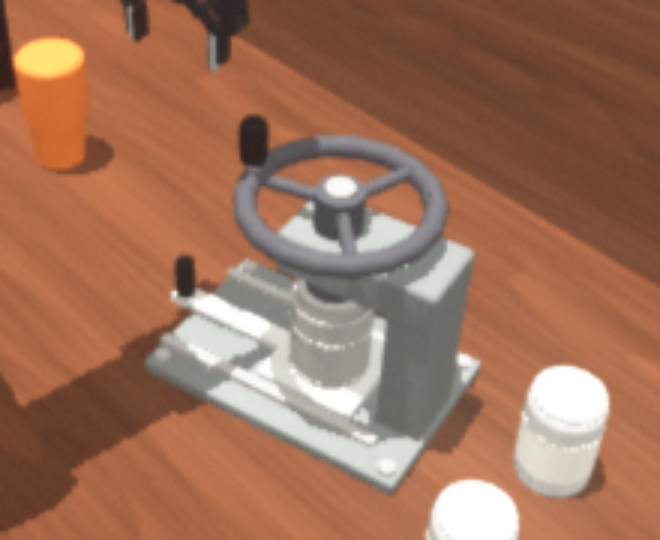

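Request:
send_rows(
  increments=[
    [0.3,-2.4,-0.5,0,0,0],
    [0.3,-2.4,-0.5,0,0,0],
    [0.3,-2.4,-0.3,0,0,0],
    [0.3,-2.4,0,0,0,0],
    [0,0,0,0,0,0],
    [0,0,0,0,0,0],
  ],
)

```text
time: 6.45
position: [0.5231, -0.0665, 0.3358]
orientation: [3.14, -0.002, -2.879]
ft_force: [-0.3, 0.4, 0.4]
finger_gap: 0.0853
```

```bash
python3 -c "
from h import *
plan([.525,-.066,.264],0,3)"
```

```text
[-0.07, -0.01, 2.39]
[-0.07, -0.01, 2.39]
[-0.07, -0.01, 2.39]
dist/row 0.023951935949706855 [ 0.5231 -0.0665  0.3358] [ 3.140e+00 -2.000e-03 -2.879e+00]
```

The crop shows the tin now under the ram (about (335,330)), the post at (184,275) and the knob at (254,140). Next I descend on the knob.

Request:
send_rows(
  increments=[
    [-0.07,0,2.4,0,0,0],
    [-0.07,0,2.4,0,0,0],
    [-0.05,0,2.4,0,0,0],
    [0,0,0,0,0,0],
  ],
)

```text
time: 6.85
position: [0.5234, -0.0643, 0.2618]
orientation: [3.137, -0.006, -2.876]
ft_force: [-0.1, -0.2, -0.4]
finger_gap: 0.0851
```

Request:
send_rows(
  increments=[
    [0,0,0,0,0,0],
    [0,0,0,0,0,0],
    [0,0,0,0,0,0],
    [0,0,0,0,0,0],
    [0,0,0,0,0,0],
    [0,0,0,0,0,0],
  ],
  gripper=0,
  grip_force=50,
)

```text
time: 7.45
position: [0.5253, -0.0646, 0.2666]
orientation: [3.14, 0.002, -2.877]
ft_force: [-2.9, 5.4, 5.9]
finger_gap: 0.0268
```

```bash
cat >> h.py <<'E'
AX=np.array([.5585,-.1482])
def ang(): 
    o=robot.observe(); d=o["position"][:2]-AX; return np.degrees(np.arctan2(d[1],d[0])),np.hypot(*d),o
def arc(turn,n,r=None,yaw=None):
    """rows for a clockwise turn of `turn` deg from the present knob angle"""
    a,r0,o=ang(); Rt=R.from_euler("xyz",o["orientation"]); r=.0895; prev=o["position"]
    for i in range(1,n+1):
        b=np.radians(a-turn*i/n); p=np.array([AX[0]+r*np.cos(b),AX[1]+r*np.sin(b),o["position"][2]])
        print((Rt.inv().apply(p-prev)*100).round(2).tolist()[:2],end=" "); prev=p
    F=o["ft_force"]; t=np.radians(a); print("\nang %.2f r %.4f Ftan(ccw) %.1f Frad %.1f"%(a,r0,-np.sin(t)*F[0]+np.cos(t)*F[1],np.cos(t)*F[0]+np.sin(t)*F[1]),o["time"],o["position"].round(4),F.round(1),o["finger_gap"].round(4))
E
python3 -c "
from h import *
arc(32,8)"
```

```text
[-0.63, 0.01] [-0.62, 0.01] [-0.62, -0.04] [-0.62, -0.08] [-0.61, -0.12] [-0.6, -0.17] [-0.59, -0.21] [-0.57, -0.25] Traceback (most recent call last):
  File "<string>", line 3, in <module>
    arc(32,8)
    ~~~^^^^^^
  File "h.py", line 26, in arc
    F=o["ft_force"]; t=np.radians(a); print("\nang %.2f r %.4f Ftan(ccw) %.1f Frad %.1f"%(a,r0,-np.sin(t)*F[0]+np.cos(t)*F[1],np.cos(t)*F[0]+np.sin(t)*F[1]),o["time"],o["position"].round(4),F.round(1),o["finger_gap"].round(4))
                                                                                                                                                                                                         ^^^^^^^^^^^^^^^^^^^^^
AttributeError: 'float' object has no attribute 'round'
```

```bash
sed -i 's/o\["finger_gap"\].round(4)/o["finger_gap"]/' h.py
python3 -c "
from h import *
arc(172,43)"
```

```text
[-0.63, 0.01] [-0.62, 0.01] [-0.62, -0.04] [-0.62, -0.08] [-0.61, -0.12] [-0.6, -0.17] [-0.59, -0.21] [-0.57, -0.25] [-0.55, -0.29] [-0.53, -0.33] [-0.51, -0.36] [-0.48, -0.4] [-0.45, -0.43] [-0.42, -0.46] [-0.39, -0.49] [-0.35, -0.51] [-0.32, -0.54] [-0.28, -0.56] [-0.24, -0.58] [-0.2, -0.59] [-0.16, -0.6] [-0.11, -0.61] [-0.07, -0.62] [-0.03, -0.62] [0.02, -0.62] [0.06, -0.62] [0.1, -0.62] [0.15, -0.61] [0.19, -0.6] [0.23, -0.58] [0.27, -0.56] [0.31, -0.54] [0.34, -0.52] [0.38, -0.5] [0.41, -0.47] [0.45, -0.44] [0.47, -0.41] [0.5, -0.37] [0.53, -0.34] [0.55, -0.3] [0.57, -0.26] [0.59, -0.22] [0.6, -0.18] 
ang 111.66 r 0.0899 Ftan(ccw) 0.7 Frad 6.1 7.45 [ 0.5253 -0.0646  0.2666] [-2.9  5.4  5.9] 0.0268321594656394
```

Request:
send_rows(
  increments=[
    [-0.63,0,0,0,0,0],
    [-0.62,0,0,0,0,0],
  ],
)

```text
time: 7.65
position: [0.5361, -0.061, 0.2665]
orientation: [3.138, -0.001, -2.877]
ft_force: [-10.7, 5.1, 9.0]
finger_gap: 0.0265
```

Request:
send_rows(
  increments=[
    [-0.62,-0.04,0,0,0,0],
    [-0.62,-0.08,0,0,0,0],
  ],
)

```text
time: 7.85
position: [0.5485, -0.0585, 0.2666]
orientation: [3.138, -0.001, -2.877]
ft_force: [-8.6, 7.1, 7.5]
finger_gap: 0.0263
```

```bash
python3 -c "
from h import *
arc(8,2)"
```

```text
[-0.6, -0.19] [-0.6, -0.16] 
ang 96.35 r 0.0902 Ftan(ccw) 7.8 Frad 8.0 7.85 [ 0.5485 -0.0585  0.2666] [-8.6  7.1  7.5] 0.026343383408673933
```

Request:
send_rows(
  increments=[
    [-0.61,-0.12,0,0,0,0],
    [-0.6,-0.17,0,0,0,0],
  ],
)

```text
time: 8.05
position: [0.5612, -0.0579, 0.2666]
orientation: [3.138, -0.0, -2.877]
ft_force: [-6.4, 7.3, 7.0]
finger_gap: 0.0265
```

```bash
cat >> h.py <<'E'
def snap(n):
    arc(4,1); c=read_camera("side"); np.savez(f"pics/{n}.npz",**c); return c
E
python3 -c "
from h import *
c=snap('s2')
print(pix(c,np.array([*AX,.1368])),pix(c,np.array([*AX,.12])))
cv2.imwrite('pics/s2.png',cv2.resize(c['frame'][160:270,220:360,::-1],None,fx=5,fy=5,interpolation=cv2.INTER_NEAREST))"
```

```text
[-0.57, -0.29] 
ang 88.27 r 0.0904 Ftan(ccw) 6.6 Frad 7.1 8.05 [ 0.5612 -0.0579  0.2666] [-6.4  7.3  7. ] 0.026468255903318128
(np.float64(290.88700778872374), np.float64(214.25350821620282)) (np.float64(290.61388626744764), np.float64(218.375826507653))
```

View pics/s2.png

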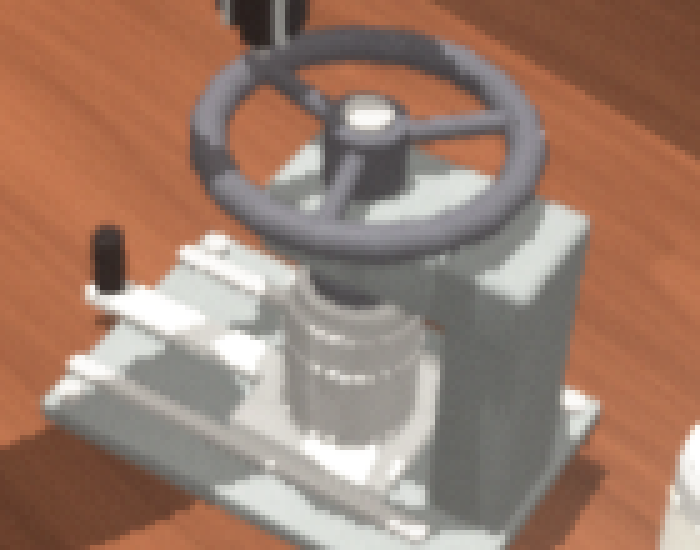

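Request:
send_rows(
  increments=[
    [-0.59,-0.21,0,0,0,0],
    [-0.57,-0.25,0,0,0,0],
    [-0.55,-0.29,0,0,0,0],
  ],
)

```text
time: 8.4
position: [0.5803, -0.0603, 0.2667]
orientation: [3.137, 0.001, -2.876]
ft_force: [-3.5, 9.6, 6.5]
finger_gap: 0.0266
```

Request:
send_rows(
  increments=[
    [-0.53,-0.33,0,0,0,0],
    [-0.51,-0.36,0,0,0,0],
    [-0.48,-0.4,0,0,0,0],
  ],
)

```text
time: 8.7
position: [0.5985, -0.0667, 0.2667]
orientation: [3.138, 0.003, -2.876]
ft_force: [-1.8, 10.1, 6.0]
finger_gap: 0.0267
```

Request:
send_rows(
  increments=[
    [-0.45,-0.43,0,0,0,0],
    [-0.42,-0.46,0,0,0,0],
    [-0.39,-0.49,0,0,0,0],
  ],
)

```text
time: 9.0
position: [0.6146, -0.0766, 0.2668]
orientation: [3.138, 0.004, -2.876]
ft_force: [-0.2, 10.3, 5.6]
finger_gap: 0.0267
```

Run:
```python
from h import *
c=snap("s3")
a=dict(np.load("pics/side0.npz")); 
from h import np
for t,n in(("s2","s2"),):
    pass
# column profile through lid
for n in("s2","s3"):
    f=np.load(f"pics/{n}.npz")["frame"].astype(int).sum(-1)
    for u in(286,290,294): print(n,u,f[208:226,u].tolist())
```

```text
[-0.24, -0.6] 
ang 51.90 r 0.0910 Ftan(ccw) 6.5 Frad 8.0 9.0 [ 0.6146 -0.0766  0.2668] [-0.2 10.3  5.6] 0.02666444567909119
s2 286 [365, 309, 255, 252, 296, 332, 332, 303, 276, 246, 223, 254, 389, 502, 506, 454, 430, 448]
s2 290 [392, 337, 285, 243, 265, 297, 309, 311, 312, 280, 258, 237, 239, 346, 485, 503, 454, 429]
s2 294 [415, 355, 301, 249, 247, 309, 331, 335, 323, 319, 309, 266, 249, 365, 485, 502, 458, 437]
s3 286 [372, 317, 253, 226, 297, 318, 320, 303, 271, 267, 260, 238, 225, 296, 452, 508, 465, 423]
s3 290 [383, 332, 274, 235, 274, 315, 323, 325, 314, 290, 269, 262, 234, 237, 302, 458, 508, 462]
s3 294 [397, 351, 290, 248, 255, 310, 327, 330, 322, 314, 309, 268, 237, 244, 343, 471, 508, 462]
```

Request:
send_rows(
  increments=[
    [-0.35,-0.51,0,0,0,0],
    [-0.32,-0.54,0,0,0,0],
  ],
)

```text
time: 9.25
position: [0.6238, -0.0848, 0.2668]
orientation: [3.138, 0.004, -2.875]
ft_force: [0.7, 9.8, 4.1]
finger_gap: 0.0269
```

Request:
send_rows(
  increments=[
    [-0.26,-0.56,0,0,0,0],
    [-0.22,-0.58,0,0,0,0],
  ],
)

```text
time: 9.45
position: [0.6319, -0.0943, 0.2669]
orientation: [3.137, 0.005, -2.875]
ft_force: [2.0, 13.0, 3.6]
finger_gap: 0.0264
```

Request:
send_rows(
  increments=[
    [-0.19,-0.59,0,0,0,0],
    [-0.15,-0.6,0,0,0,0],
  ],
)

```text
time: 9.65
position: [0.6385, -0.1046, 0.2668]
orientation: [3.137, 0.005, -2.875]
ft_force: [2.4, 12.7, 3.7]
finger_gap: 0.0267
```

```bash
python3 -c "
from h import *
snap('s4')"
```

```text
[0.03, -0.65] 
ang 28.60 r 0.0911 Ftan(ccw) 10.0 Frad 8.2 9.65 [ 0.6385 -0.1046  0.2668] [ 2.4 12.7  3.7] 0.026717717053379195
```

Request:
send_rows(
  increments=[
    [-0.07,-0.63,0,0,0,0],
  ],
)

```text
time: 9.8
position: [0.641, -0.1097, 0.2669]
orientation: [3.136, 0.006, -2.874]
ft_force: [4.9, 14.5, 4.0]
finger_gap: 0.0268
```

Request:
send_rows(
  increments=[
    [-0.05,-0.63,0,0,0,0],
  ],
)

```text
time: 9.9
position: [0.6436, -0.1159, 0.267]
orientation: [3.137, 0.007, -2.874]
ft_force: [5.6, 13.3, 3.8]
finger_gap: 0.0264
```

Request:
send_rows(
  increments=[
    [-0.02,-0.63,0,0,0,0],
  ],
)

```text
time: 10.0
position: [0.6457, -0.1222, 0.267]
orientation: [3.138, 0.008, -2.874]
ft_force: [6.2, 12.1, 2.9]
finger_gap: 0.0266
```

Request:
send_rows(
  increments=[
    [0.03,-0.63,0,0,0,0],
  ],
)

```text
time: 10.1
position: [0.6473, -0.1285, 0.267]
orientation: [3.138, 0.008, -2.874]
ft_force: [8.1, 12.2, 2.8]
finger_gap: 0.0266
```

```bash
python3 -c "
from h import *
arc(24,6)"
```

```text
[0.2, -0.62] [0.1, -0.62] [0.14, -0.61] [0.18, -0.6] [0.22, -0.58] [0.26, -0.57] 
ang 12.52 r 0.0909 Ftan(ccw) 10.2 Frad 10.6 10.1 [ 0.6473 -0.1285  0.267 ] [ 8.1 12.2  2.8] 0.02661744235174023
```

Request:
send_rows(
  increments=[
    [0.12,-0.62,0,0,0,0],
  ],
)

```text
time: 10.2
position: [0.6483, -0.135, 0.2671]
orientation: [3.139, 0.01, -2.874]
ft_force: [10.6, 11.4, 3.4]
finger_gap: 0.0268
```

Request:
send_rows(
  increments=[
    [0.13,-0.61,0,0,0,0],
  ],
)

```text
time: 10.3
position: [0.649, -0.1416, 0.2672]
orientation: [3.14, 0.01, -2.875]
ft_force: [12.8, 10.3, 2.8]
finger_gap: 0.0266
```

Request:
send_rows(
  increments=[
    [0.16,-0.6,0,0,0,0],
  ],
)

```text
time: 10.4
position: [0.6492, -0.1483, 0.2672]
orientation: [3.141, 0.011, -2.875]
ft_force: [12.3, 8.3, 2.1]
finger_gap: 0.0265
```

```bash
python3 -c "
from h import *
arc(24,6)"
```

```text
[0.3, -0.56] [0.23, -0.58] [0.27, -0.56] [0.31, -0.54] [0.34, -0.52] [0.38, -0.5] 
ang -0.05 r 0.0907 Ftan(ccw) 8.3 Frad 12.3 10.4 [ 0.6492 -0.1483  0.2672] [12.3  8.3  2.1] 0.026522700734955953
```

Request:
send_rows(
  increments=[
    [0.25,-0.57,0,0,0,0],
  ],
)

```text
time: 10.5
position: [0.6487, -0.1551, 0.2674]
orientation: [-3.14, 0.012, -2.875]
ft_force: [15.7, 5.9, 1.5]
finger_gap: 0.0268
```

Request:
send_rows(
  increments=[
    [0.27,-0.56,0,0,0,0],
  ],
)

```text
time: 10.6
position: [0.6479, -0.1619, 0.2674]
orientation: [-3.139, 0.012, -2.875]
ft_force: [16.2, 3.0, 1.0]
finger_gap: 0.0266
```

Run:
```python
from h import *
c=snap("s5")
cv2.imwrite('pics/s5.png',cv2.resize(c['frame'][190:245,260:330,::-1],None,fx=10,fy=10,interpolation=cv2.INTER_CUBIC))
W=cloud(c); z=W[...,2]
for n in("side0","s2","s3","s4","s5"):
    d=dict(np.load(f"pics/{n}.npz")); f=d["frame"].astype(int).sum(-1); Z=cloud(d)
    print(n,f[208:226,290].tolist()); print(Z[210:226,290,2].round(3).tolist())
```

```text
[0.36, -0.52] 
ang -8.73 r 0.0904 Ftan(ccw) 5.5 Frad 15.6 10.6 [ 0.6479 -0.1619  0.2674] [16.2  3.   1. ] 0.026582263826690333
side0 [381, 330, 267, 234, 276, 313, 325, 330, 317, 285, 246, 229, 259, 445, 510, 457, 467, 712]
[0.241, 0.238, 0.183, 0.179, 0.178, 0.172, 0.171, 0.145, 0.149, 0.14, 0.138, 0.136, 0.133, 0.135, 0.132, 0.024]
s2 [392, 337, 285, 243, 265, 297, 309, 311, 312, 280, 258, 237, 239, 346, 485, 503, 454, 429]
[0.239, 0.239, 0.184, 0.18, 0.176, 0.172, 0.172, 0.146, 0.146, 0.142, 0.135, 0.133, 0.132, 0.134, 0.129, 0.125]
s3 [383, 332, 274, 235, 274, 315, 323, 325, 314, 290, 269, 262, 234, 237, 302, 458, 508, 462]
[0.243, 0.237, 0.186, 0.18, 0.179, 0.176, 0.172, 0.139, 0.141, 0.143, 0.134, 0.134, 0.13, 0.128, 0.128, 0.125]
s4 [377, 327, 262, 236, 272, 313, 325, 322, 318, 286, 272, 264, 260, 232, 230, 301, 458, 494]
[0.241, 0.237, 0.187, 0.184, 0.177, 0.176, 0.171, 0.136, 0.138, 0.138, 0.137, 0.132, 0.13, 0.124, 0.125, 0.125]
s5 [378, 322, 273, 231, 253, 282, 301, 301, 302, 335, 312, 277, 263, 254, 239, 222, 254, 441]
[0.24, 0.234, 0.185, 0.184, 0.178, 0.172, 0.172, 0.137, 0.131, 0.133, 0.134, 0.129, 0.131, 0.125, 0.119, 0.119]
```

View pics/s5.png

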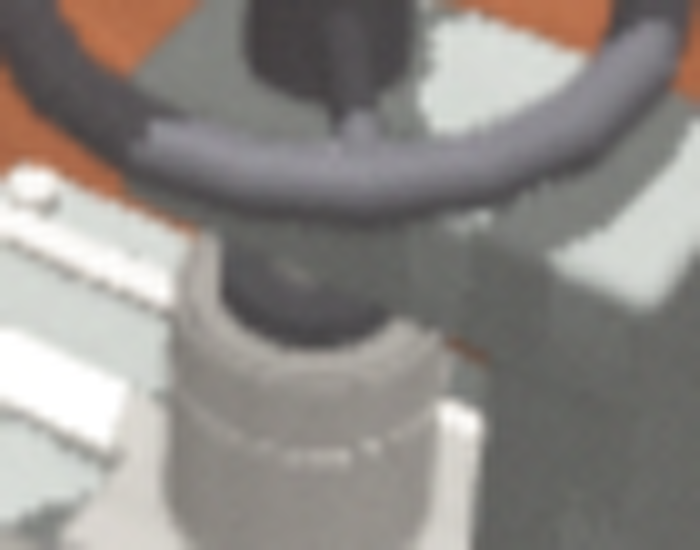

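The crop shows the dark lid disc almost level with the tin rim; its near edge is at about crop (320,345). That edge has moved 4 px, about 16 mm of ram travel. The force has fallen to about 5.5 N, which agrees. I need about 10 degrees more.

Request:
send_rows(
  increments=[
    [0.36,-0.52,0,0,0,0],
    [0.37,-0.5,0,0,0,0],
    [0,0,0,0,0,0],
  ],
)

```text
time: 10.95
position: [0.6437, -0.1776, 0.2676]
orientation: [-3.133, 0.012, -2.878]
ft_force: [18.4, -7.0, 0.7]
finger_gap: 0.0262
```

```bash
cat >> h.py <<'E'
def edge(n):
    f=np.load(f"pics/{n}.npz")["frame"].astype(float).sum(-1); out=[]
    for u in range(286,297):
        s=f[217:229,u]; i=int(np.argmin(s)) if 0 else next(k for k in range(len(s)-1) if s[k]<345<=s[k+1]); out.append(217+i+(345-s[i])/(s[i+1]-s[i]))
    return np.round(np.median(out),2),np.round(out,1).tolist()
E
python3 - <<'E'
from h import *
snap("s6")
for n in("side0","s2","s3","s4","s5","s6"): print(n,edge(n))
# predicted image row of the lid's near top edge, per ram travel
c=dict(np.load("pics/s6.npz"))
th=np.linspace(0,2*np.pi,721)
for r in(0,.0033,.0075,.0118,.016,.0168,.018,.0195):
    q=np.array([pix(c,np.array([AX[0]+.037*np.cos(t),AX[1]+.037*np.sin(t),.1368-r])) for t in th]); m=abs(q[:,0]-291)<1
    print(r,q[m][:,1].max().round(2))
E
```

```text
[0.42, -0.47] 
ang -19.07 r 0.0901 Ftan(ccw) -0.5 Frad 19.7 10.95 [ 0.6437 -0.1776  0.2676] [18.4 -7.   0.7] 0.02618494012082832
side0 (np.float64(220.3), [219.3, 219.8, 220.3, 220.4, 220.5, 220.5, 220.5, 220.4, 220.2, 219.8, 219.4])
s2 (np.float64(220.68), [219.7, 220.3, 220.6, 220.7, 221.0, 221.2, 221.0, 221.0, 220.8, 220.5, 220.1])
s3 (np.float64(222.02), [221.3, 221.7, 221.8, 222.3, 222.3, 222.3, 222.3, 222.3, 222.0, 221.8, 221.4])
s4 (np.float64(222.92), [222.3, 222.5, 222.7, 223.1, 223.3, 223.3, 223.2, 223.1, 222.9, 222.6, 222.2])
s5 (np.float64(224.31), [223.4, 223.8, 224.3, 224.4, 224.5, 224.5, 224.5, 224.4, 224.1, 223.8, 223.4])
s6 (np.float64(224.45), [223.8, 224.3, 224.5, 224.7, 217.5, 224.7, 224.7, 224.6, 224.5, 224.3, 223.8])
0 222.89
0.0033 223.71
0.0075 224.75
0.0118 225.81
0.016 226.84
0.0168 227.04
0.018 227.33
0.0195 227.7
```

Request:
send_rows(
  increments=[
    [-0.12,-0.08,0,0,0,0],
    [-0.12,-0.08,0,0,0,0],
    [0,0,0,0,0,0],
  ],
)

```text
time: 11.3
position: [0.6443, -0.1776, 0.2671]
orientation: [-3.136, 0.007, -2.878]
ft_force: [8.5, -4.4, 3.0]
finger_gap: 0.0267
```

```bash
python3 -c "
from h import *
arc(4,1)"
```

```text
[0.46, -0.44] 
ang -18.92 r 0.0907 Ftan(ccw) -1.4 Frad 9.4 11.3 [ 0.6443 -0.1776  0.2671] [ 8.5 -4.4  3. ] 0.02668130667120259
```

Good. Open and lift clear.

Request:
send_rows(
  increments=[
    [-0.05,-0.03,0,0,0,0],
    [0,0,0,0,0,0],
    [0,0,0,0,0,0],
    [0,0,0,0,0,0],
    [0,0,0,0,0,0],
    [0,0,0,0,0,0],
  ],
  gripper=100,
)

```text
time: 11.9
position: [0.6423, -0.1761, 0.2653]
orientation: [3.141, -0.0, -2.878]
ft_force: [0.2, -0.4, -0.6]
finger_gap: 0.0855
```

Request:
send_rows(
  increments=[
    [0,0,-2,0,0,0],
    [0,0,-3.5,0,0,0],
    [0,0,-3.5,0,0,0],
    [0,0,-3,0,0,0],
    [0,0,0,0,0,0],
    [0,0,0,0,0,0],
  ],
)

```text
time: 12.5
position: [0.6425, -0.1762, 0.3854]
orientation: [-3.141, 0.001, -2.878]
ft_force: [0.9, 0.3, -1.2]
finger_gap: 0.0855
```

Run:
```python
from h import *
c=snap("s7"); print(edge("s7"))
W=cloud(c); z=W[...,2]
p=W[(np.hypot(W[...,0]-AX[0],W[...,1]-AX[1])<.12)&(z>.266)&(z<.303)]; ctr=cv2.minEnclosingCircle(p[:,:2].astype(np.float32)); print(ctr,np.degrees(np.arctan2(ctr[0][1]-AX[1],ctr[0][0]-AX[0])))
p=W[(np.hypot(W[...,0]-.510,W[...,1]-.030)<.025)&(z>.045)&(z<.085)]; print("post",cv2.minEnclosingCircle(p[:,:2].astype(np.float32)))
cv2.imwrite('pics/s7.png',cv2.resize(c['frame'][110:300,180:400,::-1],None,fx=3,fy=3,interpolation=cv2.INTER_CUBIC))
```

```text
[0.28, -0.56] 
ang -18.45 r 0.0885 Ftan(ccw) 0.6 Frad 0.8 12.5 [ 0.6425 -0.1762  0.3854] [ 0.9  0.3 -1.2] 0.08550807770915805
(np.float64(224.45), [223.8, 224.3, 224.6, 224.7, 217.1, 224.7, 224.7, 224.6, 224.4, 224.2, 223.9])
((0.6421172618865967, -0.17761416733264923), 0.015998074784874916) -19.380417512548963
post ((0.5087869763374329, 0.029364624992012978), 0.01125736627727747)
```

View pics/s7.png

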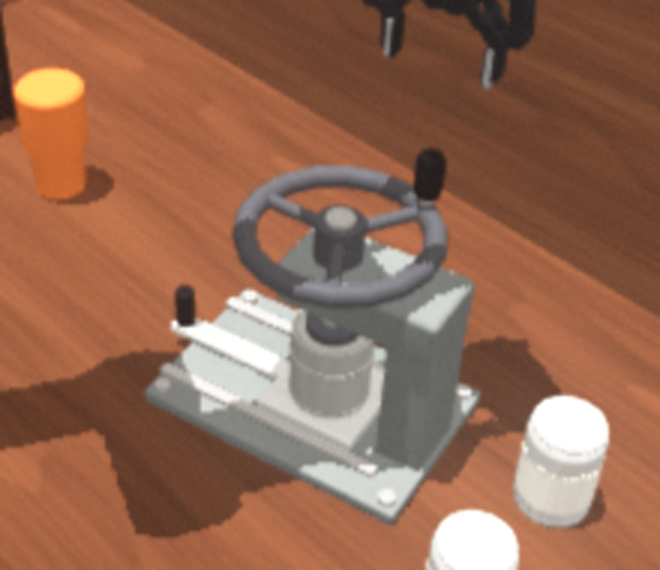

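The final crop shows the gripper clear, the knob at (430,175), the post at (184,305), and the tin closed under the ram at (335,360). The cans and tumbler have not moved.

```bash
python3 -c "
from bench import robot
print(robot.job_done())"
```

```text
the job is handed in; nothing more can be done
None
```

The tin is closed, and I handed the job in at about 12.5 s with the gripper open and lifted clear.

- **Carriage:** I gripped the post and pushed it along the press's own -y until it stopped moving and the force rose to about 32 N. The post then sat 185 mm from the measured wheel axis, which is the fully-in position. The final picture still shows it there to within about 2 mm.
- **Handwheel:** I turned it about 131° clockwise. The force at the knob went from about 6 N to a peak of 10–11 N, back to 5.5 N, and then to about 0 N at rest. I stopped there and let go. The knob stayed within 0.5° of where I left it.
- **Ram travel:** The angle and force figures put it at about 17.3–17.8 mm, with the slack being only about 3–7°. The movement of the lid's edge in the side picture gives about 17 mm. All are past 16.8 mm (level with the rim) and well short of 22 mm (crushed).
- **Disagreement:** The predicted image row of the lid's edge was about 2.5 pixels off in absolute terms, so I relied only on how far it moved.
- **Bystanders:** The tumbler and the two cans look unmoved in the last picture. The carton was out of that crop, and the gripper only passed high above it at the start.

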